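# Change the contact wheel of a belt grinder head and hold its tensioner back

## Robot

A 6-joint arm with a two-finger parallel gripper is mounted at the origin on a cart in front of the work surface, level with it; the furniture and walls round the work are solid. World frame = base frame: x ahead of the robot, y to its left, z up, the work surface at z = 0. Lengths are in m, angles in degrees, forces in N, time in s.
With the tool pointing down it reaches from about 0.3 to 0.75 m from the base axis. Payload 8.5 kg.
Tool frame: the origin (TCP) lies between the finger pads, 19 mm behind the fingertips; this is the grasp point; x points along the fingers, y is the direction in which the jaws open and shut, and the axes are right-handed (so a half turn about x gives the same grasp; the last joint's range is limited). The gripper opens to 85 mm and grips with 20 to 120 N. Pads are 22 mm wide; open, the fingers measure 114 mm over their backs; the gripper's body (76 mm by 85 mm) begins 54 mm behind the grasp point. The pads swing forward as they close: fully open they stand 13 mm farther back than shut.
Start: joints at [64.269, 21.807, 74.336, -0, 83.858, -12.336], TCP at [0.127, 0.535, 0.25] pointing down, gripper open.
Joint ranges: [-178.18, 178.18], [-50.72, 133.34], [12.68, 142.11], [-81.47, 261.47], [9.98, 163.14], [-165.26, 165.26]. Speed limits (degrees/s): [136.94, 136.94, 180, 180, 180, 180].

## Interface

Orientations are given as a 3x3 rotation matrix whose columns are the frame's x, y, z axes.
In Python, from rig import sensors, get_image, workorder gives the robot as it stands.
- The arm moves only by the tool arm_command, never from a script. Its argument "plan" is a list that holds one entry, the list of rows, each a list of 6 numbers: the shift along the tool's x, y, z in units of 25 mm (1.0 is 25 mm), then the turn, a rotation vector about the tool's x, y, z in units of 6 degrees (1.0 is 6 degrees). In form: [[[dx, dy, dz, ax, ay, az], ...]]. A call has 1 to 10 rows; each row is the pose to reach, as a shift and turn from the pose commanded when the call began, along the tool's axes at that moment; what a row does not reach only later rows make up. A row lasts 1/10 s, in which the tool goes at most 50 mm and 8.59 degrees, less where a joint would pass 70% of its speed; a pose out of reach is approached as far as the arm can. A call with a gripper value outside its range is refused whole. "jaw" is the closure, from 0 (fully open) to 1 (shut), set as the call begins (left out, the last holds). The fingers move at their own pace and stop on an object; "newtons" is the grip in N (left out, the last holds). Time passes only in rows, so rows that repeat a pose let the fingers close. It gives the time, the measured TCP pose, the force and the opening at its end, in the units of the state.
- sensors.observe(): the state, without advancing time (a new reading comes with each control period).
- get_image(name): name is "side" or "top"; returns a dict with "img" (420x560x3 uint8, red, green, blue), "fx", "fy", "cx", "cy" (pixels), "T" (4x4, takes a point from camera to world coordinates). Camera axes: x right, y up, looking along -z (the intrinsics and any distortion apply to the point x, -y, -z); pixel columns grow to the right and rows downward; lengths in m; the calibration is good to about 2 mm. A picture is of the moment at which its call begins. There is no depth.
- workorder.close_job(): hands the job in, once; it reports no verdict.
The state is a dict: "time_s": time; "q": joint angles; "qvel": joint speeds; "joint_efforts": joint torques, N m; "position": TCP position; "tool_rot": TCP orientation; "ft_force": force on the tool from outside, world axes, zero at the start; "wrist_torque": the same for the moment, N m; "grip_width": finger opening in m.
Only numpy, scipy, OpenCV 4.12 (cv2) and the standard library are available. Lean on these libraries where they do the work, as an engineer would, in place of code of your own. Each camera call takes 0.05 s, during which the arm holds its last target. There are 200 camera calls.

## Task

The belt grinder head is bolted down flat with its belt off. Turn its wheel turret one click clockwise (seen from above) by the black bar grip, so that the middle-sized wheel replaces the small one at the pointer, and let go of it. Then push the roller of the sprung tensioner arm towards the turret's side, past its ratchet click, and finish while still holding it there with the fingers, just past the click and short of its end stop, leaving the loose things where they lie.

Things in the scene. Friction and masses are not known exactly. Their poses are not given: they have to be found in the camera images.
- belt_head: Grey plate 220 x 320 x 8 mm (x, y, z), fixed on the worktop; origin under its centre, z up, -x edge faces the robot. In its frame (mm): turret axis (0, 75); tensioner pivot (70, -75), pivot head 56 high; pointer before the turret, tip (-69, 75), 20 high; rubber drive wheel, diameter 60, at (72, 0), 51 high. Heights are above the worktop.
- turret (a joint): Turret angle (rad), growing clockwise from above. Detents: 0 (small wheel at the pointer; start within 0.1), 1.047 (middle wheel: wanted), 2.094 (large). Resists by up to 0.15 N m until half way, then draws on to the next detent itself. Disc diameter 128 mm, top 24 mm above the worktop, with 3 upright wheels (diameter 18, 26, 34 mm, tops at 57 mm) 45 mm from the axis, 60 degrees apart.
- turret_grip (a point): Black bar on top of the turret, turning with it: 60 (its x) x 14 (y) x 26 (z) mm; this point is at the bar's centre on the turret's axis, 76 mm above the worktop (underside 63, top 89). Fingers can straddle it above the wheels. At turret 0 its x lies along the plate's x.
- tensioner (a joint): Angle (rad) of the sprung arm: 0 at rest, growing clockwise from above as the roller is pushed to the plate's +y. Push needed at the roller: 1.5 N at 0, 10.5 N at 0.24 (most), falling through the click at 0.33 to 5.5 N at 0.43, 7 N at 0.50, 10 N at 0.55, 12 N at the end stop, 0.58. Never stays by itself, springs back to 0. Wanted: held between 0.41 and 0.56.
- roller: Upright aluminium roller on the free end of the arm, turning freely on its own axis: diameter 30 mm (rims 34), 46 high; origin at its centre, 53 mm above the worktop (underside 30, top 76, nut to 80), 125 mm from the pivot. In the plate's frame at (-47, -118) mm at rest, (-54, -58) at 0.48. The arm under it is 18 mm wide, top 25 mm above the worktop.
- tap_washer: Bystander: black rubber washer, 36 mm diameter, 8 mm high, lying loose on the plate; origin under its centre.
- hex_bolt: Bystander: loose hex bolt, 74 mm, 19 mm high, lying on the plate behind the turret; origin under its centre.
- screwdriver: Bystander: loose screwdriver with amber handle, 208 mm, lying behind the plate; origin under its centre.
- tape_roll: Bystander: roll of masking tape, 104 mm diameter, 24 mm high, left of the plate; origin under its centre.
- nail_box: Bystander: small card box, 50 x 50 x 52 mm, at the left; origin under its centre.

How it is judged (in metres and radians):
On the way, in this order (a step that is already met when the one before it is completed fails the run):
1. the turret stands one click on, at the middle wheel, and the hand has left its grip (TCP over 50 mm from it) (value of joint turret between 0.95 and 1.15 rad and distance between the grasp point and turret_grip above 0.05 m), for 0.2 s.
2. the tensioner arm is pushed past its click (value of joint tensioner above 0.41 rad), for 0.2 s.
At the end, for the whole second after the job is handed in: The turret rests at the middle wheel (0.95 to 1.15 rad), with the hand more than 50 mm off its grip; the tensioner arm stands still between 0.41 and 0.56 rad, past its click and short of its stop, and the fingers press on its roller with more than 1.5 N (all of step 1 and value of joint tensioner between 0.41 and 0.56 rad and velocity of joint tensioner between -0.1 and 0.1 rad/s and contact force between the fingers and roller above 1.5 N); the arm keeps its last pose, push and grip.
It fails at once if a loose bystander is shifted by more than 30 mm (distance of any of tap_washer, hex_bolt, screwdriver, tape_roll, nail_box from where it was at the start of the episode above 0.03 m).
It also fails if it takes over 45 s, if anything falls off the work surface, if the arm or the gripper's body presses on something with over 40 N, if the wrist force passes 120 N, or if a joint passes its speed limit or range.

## Working session

There is one attempt and no reset: what is moved stays moved. The work goes in short steps, Python scripts to look and compute and a tool call to move; the robot and the scene stay as the last step left them, time stands still between calls to the robot, and variables do not carry over. Pictures are saved under pics/ and viewed, about 8 in all and at most 12, crops included, and the job is handed in when it is done.

Besides the shell and the picture viewer there is one more tool, called after ">>>" as name([rows], argument=value, ...), one row to a line, values as JSON. arm_command: Moves the arm, as the interface text tells. Its arguments: {"type":"object","properties":{"plan":{"type":"array","items":{"type":"array","items":{"type":"array","items":{"type":"number"}}}},"jaw":{"type":"number"},"newtons":{"type":"number"}},"required":["plan"]}

```bash
mkdir -p pics
python3 - <<'E'
from rig import sensors,get_image
import cv2,numpy as np
s=sensors.observe();print(s['time_s'],s['position'],s['tool_rot'],s['grip_width'])
for n in('top','side'):
    d=get_image(n);np.savez('pics/'+n+'0',**d);cv2.imwrite(f'pics/{n}0.png',cv2.resize(d['img'][:,:,::-1],(800,600)))
    print(n,{k:v for k,v in d.items() if k!='img'})
E
```

```text
0.0 [0.12732219 0.53478673 0.24939073] [[-6.35472111e-04  2.31706705e-01  9.72785485e-01]
 [-1.36750889e-03  9.72784570e-01 -2.31707380e-01]
 [-9.99998863e-01 -1.47753637e-03 -3.01316487e-04]] 0.08525047579567463
top {'fx': 486.0624337536058, 'fy': 486.0624337536058, 'cx': 272.28414785870257, 'cy': 208.66943968077717, 'T': array([[ 2.20510105e-02,  9.78625910e-01, -2.04462910e-01,
         3.39606363e-01],
       [-9.99756479e-01,  2.17604768e-02, -3.66948786e-03,
         3.42279387e-01],
       [ 8.58154509e-04,  2.04494034e-01,  9.78867434e-01,
         1.17533473e+00],
       [ 0.00000000e+00,  0.00000000e+00,  0.00000000e+00,
         1.00000000e+00]])}
side {'fx': 471.03628712021253, 'fy': 471.03628712021253, 'cx': 282.2054447494342, 'cy': 207.0926054122547, 'T': array([[ 0.91923187,  0.24035878, -0.31183398,  0.24620419],
       [-0.39310886,  0.60430313, -0.69302464, -0.31327699],
       [ 0.0218677 ,  0.75963503,  0.64998186,  0.73844177],
       [ 0.        ,  0.        ,  0.        ,  1.        ]])}
```

View pics/top0.png

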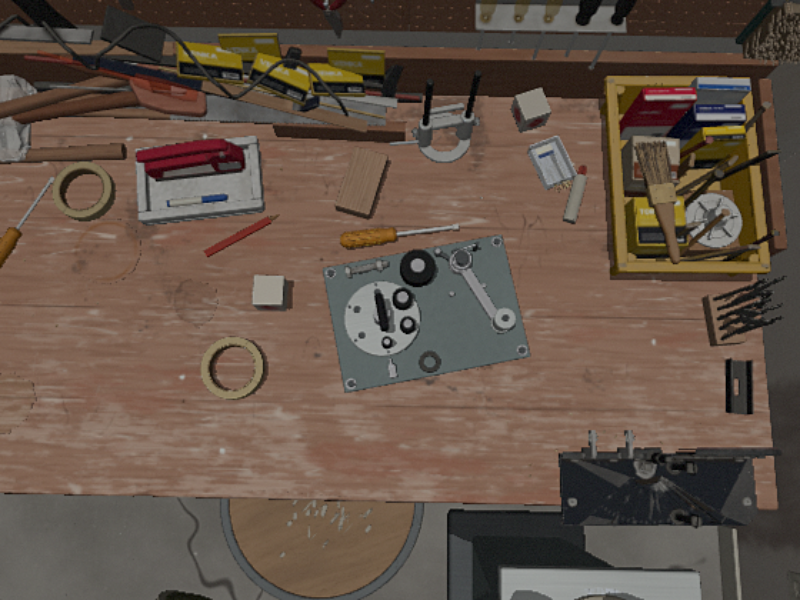

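View pics/side0.png

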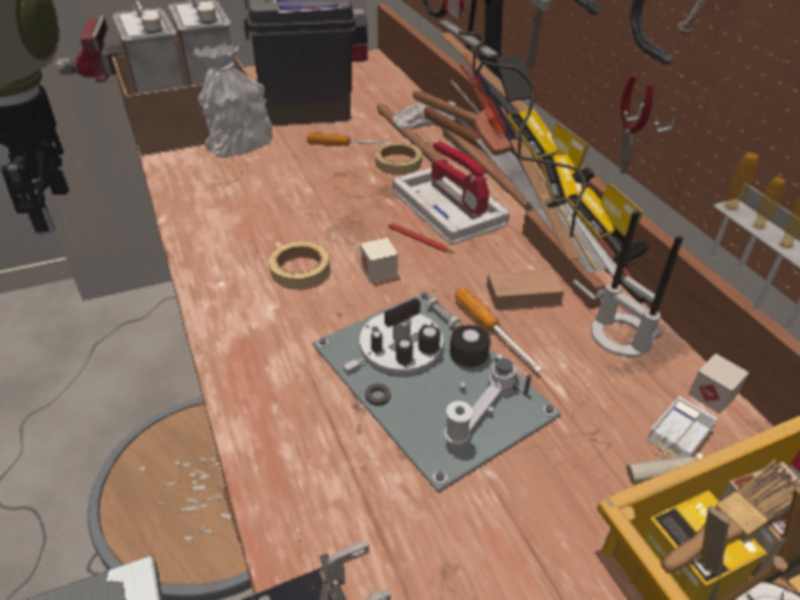

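The top view shows the plate (800x600 px) with corners near (324,268), (503,237), (529,353) and (346,391). The bar grip is at about (382,310), the roller at (505,318) and the washer at (430,361). The side view agrees, with the black bar at (402,312) and the roller at (459,420).

```bash
cat > h.py <<'E'
import numpy as np,cv2
def load(n): return dict(np.load(f'pics/{n}.npz'))
def ray(d,uv,z):
    u,v=uv;T=d['T'];r=T[:3,:3]@np.array([(u-d['cx'])/d['fx'],-(v-d['cy'])/d['fy'],-1]);o=T[:3,3]
    return o+r*(z-o[2])/r[2]
def proj(d,p):
    T=d['T'];c=T[:3,:3].T@(np.array(p)-T[:3,3]);return np.array([d['cx']+d['fx']*c[0]/-c[2],d['cy']-d['fy']*c[1]/-c[2]])
E
python3 - <<'E'
from h import *
d=load('top0');im=d['img'].astype(int)
# plate: not reddish
m=((im[:,:,0]<im[:,:,1]+4)&(im.sum(2)>150)).astype(np.uint8)
m[:155]=0;m[285:]=0;m[:,:215]=0;m[:,380:]=0
m=cv2.morphologyEx(m,cv2.MORPH_OPEN,np.ones((3,3)))
cs,_=cv2.findContours(m,0,2);c=max(cs,key=cv2.contourArea);h=cv2.convexHull(c).astype(float)[:,0]
P=np.array([ray(d,p,.008)[:2] for p in h])*1000
r=cv2.minAreaRect(P.astype(np.float32));print('plate',r)
c0=np.array(r[0]);a=r[2];a=(a+45)%90-45;print('yaw',a)
a=np.radians(a);R=np.array([[np.cos(a),-np.sin(a)],[np.sin(a),np.cos(a)]])
for n,l,z in(('axis',(0,75),76),('pivot',(70,-75),56),('roller0',(-47,-118),80),('roller48',(-54,-58),80),('drive',(72,0),51),('ptr',(-69,75),20)):
    w=c0+R@l;print(n,w,*[proj(load(k),[*w/1000,z/1000])*800/560 for k in('top0','side0')])
np.savez('plate',c0=c0,a=a)
ims=[]
for k in('top0','side0'):
    d=load(k);v=d['img'][:,:,::-1].copy();w=c0+R@(0,0);u=proj(d,[*w/1000,.03]);x,y=(u-[75,75]).astype(int)
    s=5.3;cr=cv2.resize(v[y:y+150,x:x+75*2],None,fx=2.66,fy=2.66,interpolation=2)
    for l,z in(((0,75),89),((70,-75),56),((-47,-118),80),((-69,75),20),((110,160),8),((-110,160),8),((110,-160),8),((-110,-160),8)):
        q=(proj(d,[*(c0+R@l)/1000,z/1000])-[x,y]+.5)*2.66;cv2.circle(cr,tuple(q.astype(int)),2,(0,0,255),-1)
    ims.append(cr)
cv2.imwrite('pics/chk.png',np.hstack(ims))
d=load('top0');g=d['img'].max(2)
m=(g<45).astype(np.uint8);cs,_=cv2.findContours(m,0,2)
for c in cs:
    (u,v),wh,an=cv2.minAreaRect(c)
    if cv2.contourArea(c)>25 and 225<u<370 and 165<v<270:
        B=np.array([ray(d,p,.089)[:2]*1000 for p in cv2.boxPoints(cv2.minAreaRect(c))]);print('dark',(u*1.43,v*1.43),R.T@(B.mean(0)-c0),B.mean(0),cv2.minAreaRect(B.astype(np.float32)))
E
```

```text
plate ((562.1904907226562, 285.17193603515625), (218.85415649414062, 317.9386291503906), 12.332554817199707)
yaw 12.332554817199707
axis [546.17157836 358.44126418] [381.18773907 311.9480101 ] [401.24342224 312.97659294]
pivot [646.59410935 226.85359276] [461.65523865 256.71510541] [503.64769766 364.20203965]
roller0 [541.47813387 159.85634134] [504.97143204 317.06987716] [459.52131187 409.55640422]
roller48 [521.82453335 216.97670537] [469.34206634 328.39956328] [426.44585381 382.49369249]
drive [632.52904574 300.5500919 ] [417.23169111 264.68608576] [470.11572582 335.44101977]
ptr [478.76379647 343.70386481] [389.36843449 358.01820258] [362.43004644 358.6462696 ]
dark (407.54999999999995, 325.325) [-30.96217952  38.93744579] [523.62630909 316.5978034 ] ((523.6270141601562, 316.5712890625), (25.325132369995117, 22.703039169311523), 1.0775234699249268)
dark (381.33262054443355, 311.72679885864255) [-1.33825114 75.51589697] [544.75402009 358.65942547] ((544.7510986328125, 358.65679931640625), (60.97993850708008, 18.51981544494629), 4.52827262878418)
dark (402.54499999999996, 298.87) [12.54940109 38.33374008] [566.26277557 325.3014712 ] ((566.263916015625, 325.2568664550781), (32.68606948852539, 29.768144607543945), 1.198056697845459)
dark (417.56, 268.125) [57.64293788  4.65665989] [617.50868678 302.03283619] ((617.5125732421875, 301.8829040527344), (59.58548355102539, 55.60560607910156), 1.0775635242462158)
```

View pics/chk.png

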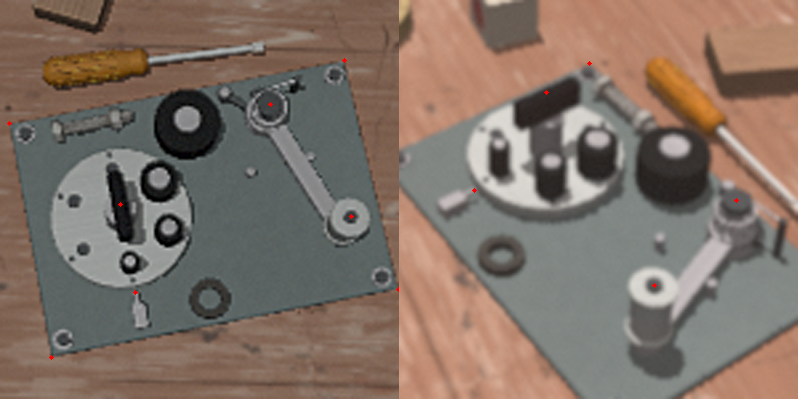

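The projected points match the picture in both views: axis at the bar, pivot, roller, pointer tip and corners. The bar's yaw is about 5–6.5° in world. I'll move above the grip next.

>>> arm_command([
  [[0.2, -0.3, 1.8, 0, 0, -0.0], [0.4, -0.6, 3.6, -0.6, 0, 0], [0.6, -0.9, 5.4, -1.2, 0, 0], [0.8, -1.2, 7.2, -1.8, 0, 0], [1.0, -1.5, 9.0, -2.4, 0, 0], [1.2, -1.8, 10.8, -3.0, 0, 0], [1.4, -2.1, 12.6, -3.2, 0, 0], [1.6, -2.4, 14.4, -3.2, 0, 0], [1.8, -2.7, 16.2, -3.2, 0, 0], [2.0, -2.98, 17.93, -3.2, 0, 0]],
], jaw=0, newtons=40)

```text
time_s: 1.1
position: [0.5478, 0.3575, 0.1994]
tool_rot: [[-0.001, -0.101, 0.995], [-0.0, 0.995, 0.101], [-1.0, -0.0, -0.001]]
ft_force: [-1.2, 0.4, 0.3]
grip_width: 0.0854
```

>>> arm_command([
  [[1.5, 0.04, -0.05, 0, 0, 0], [3.0, 0.04, -0.05, 0, 0, 0], [4.0, 0.04, -0.05, 0, 0, 0], [4.66, 0.04, -0.05, 0, 0, 0], [4.66, 0.04, -0.05, 0, 0, 0], [4.66, 0.04, -0.05, 0, 0, 0]],
])

```text
time_s: 1.7
position: [0.545, 0.3597, 0.0838]
tool_rot: [[0.0, -0.101, 0.995], [0.0, 0.995, 0.101], [-1.0, 0.0, 0.0]]
ft_force: [1.2, -0.4, 0.4]
grip_width: 0.0852
```

>>> arm_command([
  [[0, 0, 0, 0, 0, 0], [0, 0, 0, 0, 0, 0], [0, 0, 0, 0, 0, 0], [0, 0, 0, 0, 0, 0], [0, 0, 0, 0, 0, 0], [0, 0, 0, 0, 0, 0], [0, 0, 0, 0, 0, 0], [0, 0, 0, 0, 0, 0], [0, 0, 0, 0, 0, 0], [0, 0, 0, 0, 0, 0]],
], jaw=1)

```text
time_s: 2.7
position: [0.5452, 0.3582, 0.084]
tool_rot: [[0.0, -0.101, 0.995], [-0.003, 0.995, 0.101], [-1.0, -0.003, 0.0]]
ft_force: [-0.5, -8.1, 4.4]
grip_width: 0.0136
```

>>> arm_command([
  [[0, -0.06, 0, 0.5, 0, 0], [0, -0.06, 0, 1.0, 0, 0], [0, -0.06, 0, 1.5, 0, 0], [0, -0.06, 0, 2, 0, 0], [0, -0.06, 0, 2.5, 0, 0], [0, -0.06, 0, 3, 0, 0], [0, -0.06, 0, 3.5, 0, 0], [0, -0.06, 0, 4, 0, 0], [0, -0.06, 0, 4.5, 0, 0], [0, -0.06, 0, 5, 0, 0]],
])

```text
time_s: 3.7
position: [0.5453, 0.359, 0.084]
tool_rot: [[0.002, 0.412, 0.911], [0.002, 0.911, -0.412], [-1.0, 0.002, 0.001]]
ft_force: [4.2, 4.5, -2.2]
grip_width: 0.0132
```

>>> arm_command([
  [[0, 0, 0, 0.5, 0, 0], [0, 0, 0, 1.0, 0, 0], [0, 0, 0, 1.5, 0, 0], [0, 0, 0, 2, 0, 0], [0, 0, 0, 2.5, 0, 0], [0, 0, 0, 3, 0, 0], [0, 0, 0, 3.5, 0, 0], [0, 0, 0, 3.9, 0, 0], [0, 0, 0, 3.9, 0, 0], [0, 0, 0, 3.9, 0, 0]],
])

```text
time_s: 4.7
position: [0.5457, 0.3595, 0.0841]
tool_rot: [[0.003, 0.738, 0.675], [0.003, 0.675, -0.738], [-1.0, 0.004, -0.0]]
ft_force: [3.0, 7.8, -1.0]
grip_width: 0.0135
```

>>> arm_command([
  [[0, 0, 0, 0, 0, 0], [0, 0, 0, 0, 0, 0], [0, 0, 0, 0, 0, 0], [0, 0, 0, 0, 0, 0], [0, 0, 0, 0, 0, 0], [0, 0, 0, 0, 0, 0], [-1, 0, 0, 0, 0, 0], [-2, 0, 0, 0, 0, 0], [-3.5, 0, 0, 0, 0, 0], [-4.6, 0, 0, 0, 0, 0]],
], jaw=0)

```text
time_s: 5.7
position: [0.5452, 0.3582, 0.2008]
tool_rot: [[0.002, 0.738, 0.674], [0.001, 0.674, -0.738], [-1.0, 0.002, 0.001]]
ft_force: [0.2, 0.6, 0.9]
grip_width: 0.0854
```

Run:
```python
from h import *
from rig import get_image,sensors
p=np.load('plate.npz');c0,a=p['c0'],float(p['a']);R=np.array([[np.cos(a),-np.sin(a)],[np.sin(a),np.cos(a)]])
s=sensors.observe();pos=s['position']*1000;tr=s['tool_rot'];print(s['time_s'],pos)
pv=R@(70,-75)+c0;r0=np.array([-117,-43.]);
for t in(0,.12,.24,.36,.48):
    c,n=np.cos(t),np.sin(t);l=np.array([[c,n],[-n,c]])@r0
    w=pv+R@l;tan=R@np.array([l[1],-l[0]])/125;print(t,'plate',l+(70,-75),'world',w,'tangent yaw',np.degrees(np.arctan2(tan[1],tan[0])))
im=[]
for k in('top','side'):
    d=get_image(k);u=proj(d,[*c0/1000,.03]);x,y=(u-75).astype(int)
    im.append(cv2.resize(d['img'][y:y+150,x:x+150,::-1],None,fx=2.66,fy=2.66,interpolation=2))
cv2.imwrite('pics/turn.png',np.hstack(im))
```

```text
5.7 [545.18294545 358.15018174 200.83279927]
0 plate [ -47. -118.] world [541.47813387 159.85634134] tangent yaw 122.51201348171064
0.12 plate [ -51.30623531 -103.68444309] world [534.21367228 172.92180842] tangent yaw 115.63651994014076
0.24 plate [-53.86775599 -88.95632563] world [528.56554797 186.7629617 ] tangent yaw 108.76102639857088
0.36 plate [-54.6477204  -74.02747812] world [524.6149964  201.18072763] tangent yaw 101.885532857001
0.48 plate [-53.63491051 -59.11261814] world [522.41883727 215.96773941] tangent yaw 95.01003931543111
```

View pics/turn.png

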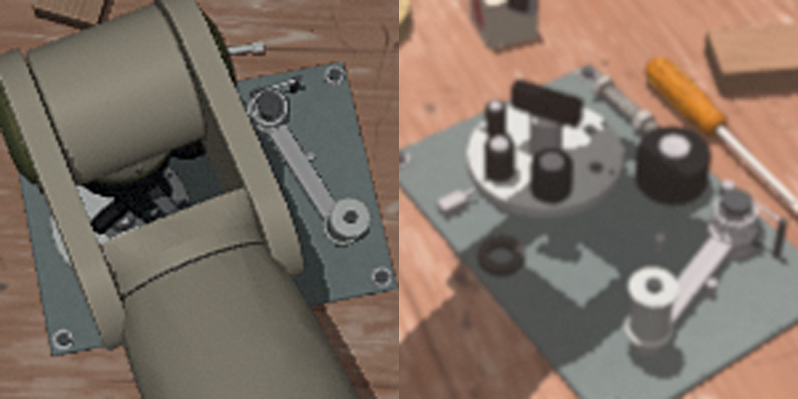

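The side view shows the middle wheel now at the pointer, and the hand is clear of the grip. Next I move over the roller with the jaws along the push direction.

>>> arm_command([
  [[0, -0.54, 0.57, -1.05, 0, 0], [0, -1.09, 1.15, -2.1, 0, 0], [0, -1.63, 1.72, -3.15, 0, 0], [0, -2.18, 2.3, -4.2, 0, 0], [0, -2.72, 2.87, -5.25, 0, 0], [0, -3.27, 3.45, -6.3, 0, 0], [0, -3.81, 4.02, -7.35, 0, 0], [0, -4.36, 4.6, -8.4, 0, 0], [0, -4.9, 5.17, -9.45, 0, 0], [0, -5.45, 5.75, -10.5, 0, 0]],
])

```text
time_s: 6.8
position: [0.5409, 0.1592, 0.1977]
tool_rot: [[-0.001, -0.27, 0.963], [-0.0, 0.963, 0.27], [-1.0, 0.0, -0.001]]
ft_force: [0.3, 0.8, -0.2]
grip_width: 0.0852
```

>>> arm_command([
  [[0, 0, 0, 0, 0, 0], [0, 0, 0, 0, 0, 0], [1.0, 0, 0, 0, 0, 0], [2.0, 0, 0, 0, 0, 0]],
])

```text
time_s: 7.2
position: [0.5414, 0.1611, 0.1481]
tool_rot: [[0.001, -0.264, 0.964], [0.0, 0.964, 0.264], [-1.0, -0.0, 0.002]]
ft_force: [0.3, 0.3, -0.0]
grip_width: 0.0854
```

>>> arm_command([
  [[1, 0, 0, 0, 0, 0], [2, 0, 0, 0, 0, 0], [3, 0, 0, 0, 0, 0], [3.65, 0, 0, 0, 0, 0], [3.65, 0, 0, 0, 0, 0], [3.65, 0, 0, 0, 0, 0]],
])

```text
time_s: 7.8
position: [0.5414, 0.1608, 0.0575]
tool_rot: [[0.0, -0.265, 0.964], [0.0, 0.964, 0.265], [-1.0, 0.0, 0.0]]
ft_force: [0.4, -0.5, 0.9]
grip_width: 0.0853
```

>>> arm_command([
  [[0, 0, 0, 0, 0, 0], [0, 0, 0, 0, 0, 0], [0, 0, 0, 0, 0, 0], [0, 0, 0, 0, 0, 0], [0, 0, 0, 0, 0, 0], [0, 0, 0, 0, 0, 0], [0, 0, 0, 0, 0, 0], [0, 0, 0, 0, 0, 0]],
], jaw=1, newtons=30)

```text
time_s: 8.6
position: [0.5416, 0.1599, 0.0579]
tool_rot: [[0.001, -0.265, 0.964], [-0.0, 0.964, 0.265], [-1.0, -0.0, 0.001]]
ft_force: [-1.9, -0.4, 6.9]
grip_width: 0.0319
```

>>> arm_command([
  [[0, 0.29, -0.08, 0, 0, 0], [0, 0.58, -0.14, 0, 0, 0], [0, 0.88, -0.18, 0, 0, 0], [0, 1.17, -0.21, 0, 0, 0], [0, 1.47, -0.22, 0, 0, 0], [0, 1.77, -0.21, 0, 0, 0], [0, 2.07, -0.18, 0, 0, 0], [0, 2.37, -0.14, 0, 0, 0], [0, 2.37, -0.14, 0, 0, 0], [0, 2.37, -0.14, 0, 0, 0]],
])

```text
time_s: 9.6
position: [0.5228, 0.2156, 0.0579]
tool_rot: [[0.001, -0.266, 0.964], [-0.001, 0.964, 0.266], [-1.0, -0.001, 0.001]]
ft_force: [-0.3, -5.8, 5.4]
grip_width: 0.0319
```

>>> arm_command([
  [[0, 0, 0, 0, 0, 0], [0, 0, 0, 0, 0, 0], [0, 0, 0, 0, 0, 0], [0, 0, 0, 0, 0, 0]],
])

```text
time_s: 10.0
position: [0.5228, 0.2154, 0.0579]
tool_rot: [[0.001, -0.265, 0.964], [-0.001, 0.964, 0.265], [-1.0, -0.001, 0.001]]
ft_force: [-0.0, -6.0, 5.8]
grip_width: 0.0321
```

Run:
```python
from h import *
from rig import get_image,sensors
p=np.load('plate.npz');c0,a=p['c0'],float(p['a']);R=np.array([[np.cos(a),-np.sin(a)],[np.sin(a),np.cos(a)]])
s=sensors.observe();l=R.T@(s['position'][:2]*1000-c0)-(70,-75);print(s['position'],'r',np.hypot(*l),'t',np.arctan2(-43,-117)-np.arctan2(l[1],l[0]),s['ft_force'],s['grip_width'])
im=[]
for k in('top','side'):
    d=get_image(k);np.savez(f'pics/{k}1',**d);u=proj(d,[*c0/1000,.03]);x,y=(u-75).astype(int)
    im.append(cv2.resize(d['img'][y:y+150,x:x+150,::-1],None,fx=2.66,fy=2.66,interpolation=2))
cv2.imwrite('pics/push.png',np.hstack(im))
```

```text
[0.52278311 0.21535534 0.05788932] r 124.34377512331666 t -5.808347367279479 [-0.03297965 -6.02150228  5.81222297] 0.03210121295739642
```

View pics/push.png

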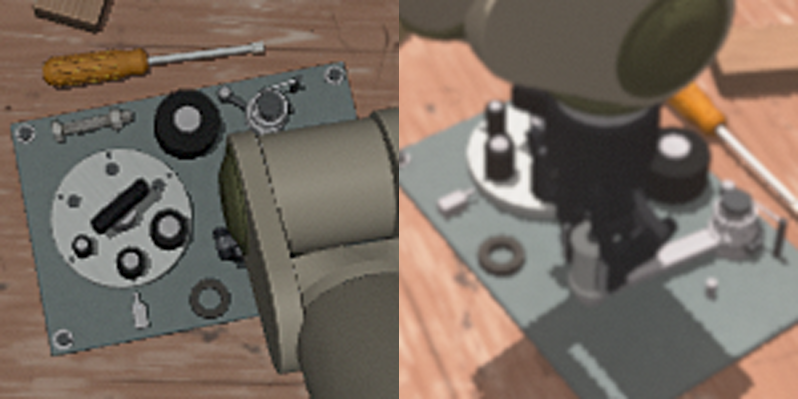

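The middle wheel stands at the pointer, and the roller is held between the fingers. The TCP gives an angle of 0.475 rad, and a push of about 6 N fits 0.43–0.50. A quick numeric check of the bar's angle and the bystanders, then hand in.

Run:
```python
from h import *
from rig import workorder,sensors
a=float(np.load('plate.npz')['a']);d=load('top1');m=(d['img'].max(2)<45).astype(np.uint8);u=proj(d,[.5462,.3584,.089])
cs,_=cv2.findContours(m,0,2)
c=min((c for c in cs if cv2.contourArea(c)>40),key=lambda c:np.hypot(*(c[:,0].mean(0)-u)))
P=np.array([ray(d,p,.089)[:2]*1000 for p in c[:,0]],np.float32)
print(cv2.minAreaRect(P),'plate yaw',np.degrees(a))
v=cv2.fitLine(P,2,0,.01,.01).ravel();g=np.degrees(np.arctan2(v[1],v[0]));print('turret rad',np.radians((np.degrees(a)-g)%180))
D=cv2.absdiff(load('top0')['img'],d['img']).max(2)
print('diff at left bystanders, screwdriver', D[190:285,135:215].max(), D[155:175,235:322].max())
s=sensors.observe();print(s['ft_force'],np.abs(s['qvel']).max())
if .95<np.radians((np.degrees(a)-g)%180)<1.15: print(workorder.close_job())
```

```text
((544.0604858398438, 358.36932373046875), (16.211639404296875, 56.778038024902344), 46.768802642822266) plate yaw 12.332554817199707
turret rad 0.990667579488624
diff at left bystanders, screwdriver 14 31
[ 0.3786607  -6.93891495  6.85698154] 0.10146884180916745
the job is handed in; nothing more can be done
None
```

I turned the turret one click clockwise by its bar grip and let go. I then gripped the roller, pushed it past the click, and handed the job in while still holding it there.

| Check | Reading | Wanted |
|---|---|---|
| Turret angle, fitted line on the bar | 0.99 rad | 0.95–1.15 rad |
| Turret angle, bar's bounding box | about 0.97 rad | 0.95–1.15 rad |
| Tensioner angle, from the TCP | 0.475 rad | 0.41–0.56 rad |
| Sideways push on the roller | 6–7 N | above 1.5 N |
| TCP distance from the turret grip | about 145 mm | over 50 mm |

- **Turret:** both camera readings are close to the lower limit and below the 1.047 detent. The same method read about 0.13 rad at the start, where at most 0.1 was possible, so it is only good to a few hundredths of a radian. The pictures show the middle wheel at the pointer.
- **Tensioner:** the push fits an angle between 0.43 and 0.50 rad. There was also a vertical reading of about 6–7 N while gripping.
- **Loose things:** the washer, bolt, screwdriver, tape roll and nail box looked unmoved in the last pictures. I compared images numerically only around the tape roll and nail box, and along the screwdriver.

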